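# Unpin the sanding tray and stack it

## Robot

A 6-joint arm with a two-finger parallel gripper is mounted at the origin on the work surface. World frame = base frame: x ahead of the robot, y to its left, z up, the work surface at z = 0. Lengths are in mm, angles in degrees, forces in N, time in s.
With the tool pointing down it reaches from about 300 to 850 mm from the base axis. Payload 4.2 kg.
Tool frame: the origin (TCP) lies on the mounting face of the last link; the fingertips stand 191 mm ahead of it and the grasp point (between the pads) lies 172 mm ahead of it; z points along the fingers, y is the direction in which the jaws open and shut (so a half turn about z gives the same grasp; the last joint's range is limited). The gripper opens to 91 mm and grips with 3 to 60 N. Pads are 32 mm wide; open, the fingers measure 118 mm over their backs; the gripper's body (76 mm by 178 mm) begins 60 mm behind the grasp point.
Start: joints at [66.75, 18.312, 89.639, -0, 72.044, -1.146], TCP at [216.369, 532.736, 404.776] pointing down, gripper open.
Joint ranges: [-177.97, 177.97], [-48.28, 115.42], [12.27, 149.76], [-77.06, 257.06], [2.81, 150.46], [-146.56, 146.56]. Speed limits (degrees/s): [147.25, 147.25, 180, 180, 180, 180].

## Interface

Orientations are given as [roll, pitch, yaw] about the fixed x, y, z axes, in that order (R = Rz(yaw) Ry(pitch) Rx(roll)).
In Python, from workcell import env gives the robot as it stands.
- The arm moves only by the shell command python3 -m handwheel 'ROWS' [FORCE]. ROWS is JSON, a list of rows, each an object with "gripper": the opening in per cent of the stroke, from 0 (shut) to 100 (fully open); "travel": the shift along the tool's x, y, z in m, a list of three; "twist": the turn about the tool's z in rad. In form: [{"gripper": gripper, "travel": [x, y, z], "twist": twist}, ...]. A call has 1 to 5 rows; each row shifts and turns the commanded pose from where the row before left it, along the tool's axes as they then stand; what a row does not reach is not made up. A row lasts 1/12 s, in which the tool goes at most 41.7 mm and 7.16 degrees, less where a joint would pass 70% of its speed; a pose out of reach is approached as far as the arm can. A call with a gripper value outside its range is refused whole. The fingers move at their own pace and stop on an object; FORCE is the grip in N (left out, the last holds). Time passes only in rows, so rows that do not move let the fingers close. It gives the time, the measured TCP pose, the force and the opening at its end, in the units of the state.
- env.state(): the state, without advancing time (a new reading comes with each control period).
- env.grab_frame(name): name is "side" or "top"; returns a dict with "frame" (420x560x3 uint8, red, green, blue), "intrinsics" (3x3 intrinsics, pixels), "extrinsics" (4x4, takes a point from camera to world coordinates). Camera axes: x right, y down, z forward; pixel columns grow to the right and rows downward; lengths in mm; the calibration is good to about 2 mm. A picture is of the moment at which its call begins. There is no depth.
- env.job_done(): hands the job in, once; it reports no verdict.
Trained networks look in the newest picture that a camera, given by its name, has taken for a name from the list of things; names that differ only in an ending like _2 or _b are one class to them, and where a whole thing is asked for, a point or a joint stands for the part that bears it (a point fixed in the world has none). Each returns a list of dicts, best first, with "confidence" (0 to 1); they miss things now and then, are a little off and sometimes report something else, mostly with a low value. They report only what shows in the picture. A call takes as long as a camera call. They do not tell look-alikes from the thing itself.
- env.trace(camera, thing): "pixels" (420x560 bool, what is visible of it) and "uv" ([column, row] in pixels, amid what is visible of it).
- env.pinpoint(camera, thing): "uv" ([column, row] in pixels: a listed point, or the origin of a listed thing).
The state is a dict: "time_s": time; "qpos": joint angles; "qvel": joint speeds; "effort": joint torques, N m; "ee_pos": TCP position; "ee_rot": TCP orientation; "force": force on the tool from outside, world axes, zero at the start; "torque": the same for the moment, N m; "gripper_width": finger opening in mm.
Only numpy, scipy, OpenCV 4.12 (cv2) and the standard library are available. Lean on these libraries where they do the work, as an engineer would, in place of code of your own. Each camera call takes 0.05 s, during which the arm holds its last target. There are 200 camera calls.

## Task

The sanding-disc tray is locked on its sloping rack by a looped spring clip through the rack's steel pin. Pull the clip out sideways and put it inside the open lower tray, then lift the sanding tray off the rack and lower it gently, without dropping it, onto the lower tray so that all four corner lugs drop into the sockets and it sits level and fully home. Leave the tin, the mixing board and the sanding block where they are.

Things in the scene. Friction and masses are not known exactly. Their poses are not given: they have to be found in the camera images.
- rack: Plywood rack fixed to the bench; origin on the bench under its middle, z up. Its top board slopes 25 deg: high at -x, low at +x. 'Slope frame' = rack frame turned +25 deg about y: z is the board's normal (leaning to +x), x runs down the board. A lip at the board's low edge, 12 mm high, stops the tray. Board 152 x 140 mm; the steel pin stands on an arm at its -y side.
- rack_seat (a point): Middle of the rack board's upper face, 75 mm above the bench; the middle of the tray's underside rests here at the start.
- pin_hole (a point): Centre of the cross hole in the rack's 16 mm square steel pin. The hole is 7 x 7 mm and runs along the rack's y through the pin. Slope frame: 120 mm to -y of rack_seat and 50 mm above the board. The pin stands along the board's normal; its top is 59.5 mm above the board.
- tray: Grey open sanding-disc tray, 150 (x) x 200 (y) x 45 mm, 0.4 to 0.8 kg, balanced; origin at its underside's centre, z up out of it. Starts lying on the rack board, tilted with it, axes parallel to the slope frame. Four tapered round lugs below the corners at x +-60, y +-85 mm: 14 mm wide, 14 mm long, 8 mm at the tip. A carrying bar runs along y over the middle; the discs are under 20 mm high.
- tray_bar (a point): Middle of the tray's fixed carrying bar, 63 mm above the tray's origin along its z. Bar: 14 mm thick (tray x), 110 mm long (tray y), 26 mm tall (50 to 76 mm above the origin), held by 10 mm wide uprights at y +-50 mm; 60 mm of free space on both sides.
- tray_ear (a point): Centre of the 26 mm square hole in the tray's ear at its -y end (120 mm from the middle, ear 34 to 40 mm above the origin; a like ear at the +y end). The rack's pin passes through it. With the clip in the pin the tray cannot be lifted; without it the tray comes off along the pin: 30 mm along the board's normal frees it.
- clip: Loose rigid steel R-clip, 50 g. Origin at the centre of its loop, a 36 mm ring of 8 mm round bar in the clip's y-z plane (8 mm thick along x). Starts with its leg through the pin's hole, loop on the rack's -y side 42 mm from the pin's axis, axes parallel to the slope frame within a few degrees of play. Pulls out along the rack's -y with little force; 60 mm clears the pin.
- clip_tip (a point): Free end of the clip's straight 6 x 6 mm leg, 66 mm from the loop's centre along the clip's +y. A 5 mm wavy arm runs beside the leg on its +z side, passing over the pin's top, up to 19 mm from the leg's axis.
- lower: Grey open lower tray, 150 (x) x 200 (y) x 62 mm high, walls and floor 4 mm, about 1.8 kg, standing loose on the bench; origin at its underside's centre, z up. In each inner corner a 30 mm square block, as tall as the rim, has a 19 mm square socket 20 mm deep, centred at x +-60, y +-85 mm. Empty between the blocks.
- lower_rim (a point): Middle of the lower tray's mouth at rim height, 62 mm above its underside. The stacked tray's origin comes to lie here, its axes parallel to the lower tray's (a half turn about z also fits).
- tin: Bystander: closed filler tin, 84 mm diameter, 95 mm high, origin at the centre of its underside.
- paddle: Bystander: flat wooden mixing board, 130 x 180 x 10 mm with a 100 mm long grip along +y; origin at the underside centre of the board.
- sandblock: Bystander: wooden sanding block, 60 x 110 x 42 mm; origin at the centre of its underside.
Things that resemble listed ones, but are neither listed nor needed, are in the scene too. Of the things like the clip, leave any that is green, orange or yellow; of the rest the larger one is meant.

How it is judged:
By the outcome, as a careful person would: the job done as asked, in the order asked, and still so for the second after the job is handed in, with the robot touching nothing.
It also fails if it takes over 64 s, if anything falls off the work surface, if the arm or the gripper's body presses on something with over 40 N, if the wrist force passes 120 N, or if a joint passes its speed limit or range.

## Working session

There is one attempt and no reset: what is moved stays moved. The work goes in short steps, Python scripts to look and compute and a shell command to move; the robot and the scene stay as the last step left them, time stands still between calls to the robot, and variables do not carry over. Pictures are saved under pics/ and viewed, about 8 in all and at most 12, crops included, and the job is handed in when it is done.

```bash
mkdir -p pics; ls
cat > h.py <<'E'
import numpy as np, cv2
from workcell import env
from scipy.spatial.transform import Rotation as R
def grab(n,save=None):
    f=env.grab_frame(n)
    if save: cv2.imwrite(f'pics/{save}.png',cv2.cvtColor(f['frame'],cv2.COLOR_RGB2BGR))
    return f
def ray(f,uv):
    K=np.array(f['intrinsics']);T=np.array(f['extrinsics'])
    d=T[:3,:3]@np.linalg.solve(K,[uv[0],uv[1],1.]);return T[:3,3],d/np.linalg.norm(d)
def atz(f,uv,z):
    o,d=ray(f,uv);return o+d*(z-o[2])/d[2]
def proj(f,p):
    K=np.array(f['intrinsics']);T=np.array(f['extrinsics'])
    c=(np.atleast_2d(p)-T[:3,3])@T[:3,:3];q=c@K.T;return q[:,:2]/q[:,2:]
def tri(f1,u1,f2,u2):
    o1,d1=ray(f1,u1);o2,d2=ray(f2,u2)
    A=np.c_[d1,-d2];s=np.linalg.lstsq(A,o2-o1,rcond=None)[0]
    a,b=o1+s[0]*d1,o2+s[1]*d2;return (a+b)/2,np.linalg.norm(a-b)
E
python3 - <<'E'
from h import *
F={n:grab(n,n+'0') for n in('side','top')}
a=[cv2.imread(f'pics/{n}0.png') for n in('top','side')]
cv2.imwrite('pics/both0.png',cv2.resize(np.vstack(a),(800,1200))[:1200]) 
for n in F:
    print(n,np.array(F[n]['extrinsics']).round(2).tolist(),np.array(F[n]['intrinsics']).round(1).tolist())
D={}
for t in 'rack rack_seat pin_hole tray tray_bar tray_ear clip clip_tip lower lower_rim tin paddle sandblock'.split():
    for n in F:
        r=env.pinpoint(n,t);D[t,n]=r
        print(t,n,[(np.round(x['uv'],1).tolist(),round(x['confidence'],2)) for x in r[:4]])
s=env.state();print(s)
E
```

```text
pics
side [[0.85, -0.26, 0.47, 9.83], [-0.53, -0.44, 0.72, -944.08], [0.02, -0.86, -0.51, 694.76], [0.0, 0.0, 0.0, 1.0]] [[471.5, 0.0, 282.2], [0.0, 471.5, 207.8], [0.0, 0.0, 1.0]]
top [[0.01, -0.99, 0.12, 420.02], [-1.0, -0.0, 0.02, -100.57], [-0.02, -0.12, -0.99, 1145.1], [0.0, 0.0, 0.0, 1.0]] [[447.3, 0.0, 276.5], [0.0, 447.3, 203.8], [0.0, 0.0, 1.0]]
rack side []
rack top [([400.2, 222.6], 0.18)]
rack_seat side [([326.9, 268.3], 0.24)]
rack_seat top []
pin_hole side [([316.6, 253.9], 0.83)]
pin_hole top [([380.9, 223.1], 0.75)]
tray side [([277.7, 241.7], 0.65), ([315.5, 256.3], 0.38), ([280.4, 269.8], 0.35)]
tray top [([328.3, 230.9], 0.58)]
tray_bar side [([289.6, 221.9], 0.63), ([313.1, 255.1], 0.27)]
tray_bar top [([332.3, 214.3], 0.95), ([381.2, 226.9], 0.33)]
tray_ear side [([315.0, 260.4], 0.95)]
tray_ear top [([380.2, 228.4], 0.89)]
clip side [([326.1, 268.3], 0.75), ([374.5, 318.8], 0.75), ([287.0, 329.5], 0.68), ([364.4, 272.9], 0.63)]
clip top [([393.9, 264.4], 0.77), ([398.6, 225.0], 0.61), ([369.7, 167.7], 0.53), ([349.6, 311.8], 0.5)]
clip_tip side [([240.9, 309.9],
[... 601 characters left out ...]
56.8], 0.67)]
sandblock top [([251.1, 245.0], 0.96)]
{'time_s': 1.4, 'qpos': array([ 6.67480119e+01,  1.83111264e+01,  8.96382586e+01, -4.05555963e-05,
        7.20431523e+01, -1.14631896e+00]), 'qvel': array([-0.01137268,  0.09669473,  0.02824532, -0.05112093, -0.00344   ,
        0.08516866]), 'effort': array([-1.13689589e-04, -4.12348080e+01, -2.32231146e+01,  7.27476622e-02,
        3.76734906e-02, -4.50203970e-06]), 'ee_pos': array([216.38555   , 532.73304302, 404.7887207 ]), 'ee_rot': array([1.79992539e+02, 1.87872035e-04, 1.57894343e+02]), 'force': array([ 0.30937558, -0.22499977,  0.72803708]), 'torque': array([0.02804   , 0.04606687, 0.00745604]), 'gripper_width': 91.42016364761399}
```

View pics/top0.png

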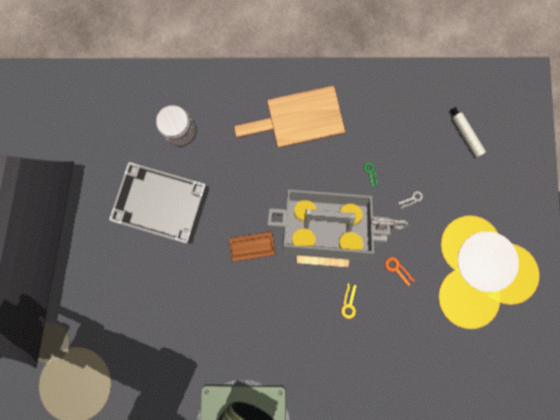

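View pics/side0.png

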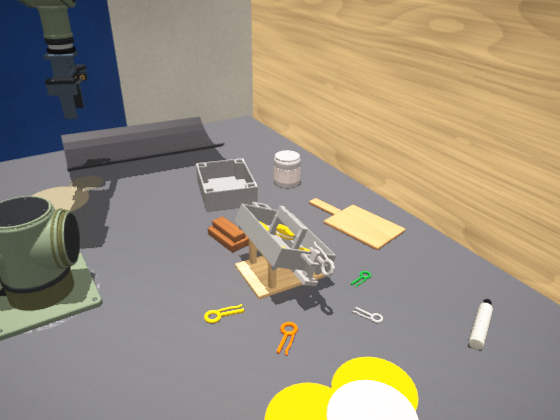

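The clip-like things in the top view are green (371,170), orange (397,270), yellow (349,300), small grey on the bench (413,199), and the larger grey one at the pin (398,224). The last one fits: it is grey, larger, and sits in the rack's pin. Next I'll fit poses and overlay the model on an enlarged crop.

```bash
cat > fit.py <<'E'
from h import *
from scipy.optimize import minimize, least_squares
def box(x0,x1,y0,y1,z0,z1): return np.array([[x,y,z] for x in(x0,x1) for y in(y0,y1) for z in(z0,z1)],float)
LOW=[box(-75,75,-100,100,0,62)]
TRAY=[box(-75,75,-100,100,0,45),box(-7,7,-55,55,50,76),box(-7,7,-55,-45,5,50),box(-7,7,45,55,5,50)]
def mask(f,parts,Rm,t,s=2):
    m=np.zeros((420*s,560*s),np.uint8)
    for p in parts:
        q=proj(f,p@Rm.T+t)
        cv2.fillConvexPoly(m,cv2.convexHull(((q+.5)*s*16-8).astype(np.int32)),1,shift=4)
    return cv2.resize(m.astype(np.float32),(560,420),interpolation=cv2.INTER_AREA)
def pose(p,slope):
    if slope: # p: rack x,y,yaw
        Rz=R.from_euler('z',p[2],degrees=True).as_matrix()
        return Rz@R.from_euler('y',25,degrees=True).as_matrix(), np.array([p[0],p[1],75.])
    return R.from_euler('z',p[2],degrees=True).as_matrix(),np.array([p[0],p[1],0.])
def fit(F,M,parts,p0,slope):
    def c(p):
        e=0
        for n in M:
            a=mask(F[n],parts,*pose(p,slope));b=M[n]
            e+=1-np.minimum(a,b).sum()/np.maximum(a,b).sum()
        return e
    s=np.array(p0)+np.vstack([np.zeros(3),np.diag([8,8,6])])
    r=minimize(c,p0,method='Nelder-Mead',options=dict(initial_simplex=s,xatol=.1,fatol=1e-5));return r.x,r.fun
E
python3 - <<'E'
from fit import *
import pickle
F={n:grab(n) for n in('side','top')}
M={}
for t in('lower','tray','clip'):
    for n in F:
        r=env.trace(n,t)
        print(t,n,[(np.round(x['uv']).tolist(),round(x['confidence'],2),int(x['pixels'].sum())) for x in r[:5]])
        M[t,n]=r
g0=atz(F['top'],(165.3,204),0); t0=atz(F['top'],(332,214),144)
print(g0,t0)
pl,e=fit(F,{n:M['lower',n][0]['pixels'].astype(np.float32) for n in F},LOW,[g0[0],g0[1],-15],False);print('lower',pl,e)
for n in F:print(n,fit(F,{n:M['lower',n][0]['pixels'].astype(np.float32)},LOW,pl,False))
t0=t0-[69*.42,0,0]
pt,e=fit(F,{n:M['tray',n][0]['pixels'].astype(np.float32) for n in F},TRAY,[t0[0],t0[1],0],True);print('tray',pt,e)
for n in F:print(n,fit(F,{n:M['tray',n][0]['pixels'].astype(np.float32)},TRAY,pt,True))
# points-based
pts={'pin_hole':(0,-120,50),'tray_bar':(0,0,63),'tray_ear':(0,-120,37),'clip':(0,-162,50)}
uv={('pin_hole','side'):(316.6,253.9),('pin_hole','top'):(380.9,223.1),('tray_bar','side'):(289.6,221.9),('tray_bar','top'):(332.3,214.3),('tray_ear','side'):(315,260.4),('tray_ear','top'):(380.2,228.4),('clip','side'):(326.1,268.3),('clip','top'):(398.6,225)}
def res(p):
    Rm,t=pose(p,True);return np.concatenate([proj(F[n],Rm@np.array(pts[k],float)+t)[0]-u for (k,n),u in uv.items()])
s=least_squares(res,pt,loss='soft_l1');print('pts',s.x,res(s.x).reshape(-1,2).round(1).tolist())
for k in pts:
    print(k,tri(F['side'],uv[k,'side'],F['top'],uv[k,'top']), pose(pt,True)[0]@np.array(pts[k],float)+pose(pt,True)[1])
pickle.dump((pl,pt),open('p.pkl','wb'))
out=[]
Rm,t=pose(pt,True)
a=np.linspace(0,2*np.pi,40)
for n,(x,y) in(('top',(260,165)),('side',(225,190))):
    im=cv2.resize(cv2.cvtColor(F[n]['frame'],cv2.COLOR_RGB2BGR)[y:y+115,x:x+160],None,fx=5,fy=5,interpolation=cv2.INTER_CUBIC)
    for p in TRAY[:2]:
        q=((proj(F[n],p@Rm.T+t)-[x,y]+.5)*5).astype(int)
        for i in range(8):
            for j in(1,2,4):
                if not i&j: cv2.line(im,tuple(map(int,q[i])),tuple(map(int,q[i|j])),(0,0,255),1)
    c=np.c_[0*a,-162+14*np.cos(a),50+14*np.sin(a)]
    cv2.polylines(im,[((proj(F[n],c@Rm.T+t)-[x,y]+.5)*5).astype(np.int32)],True,(0,255,0),1)
    out.append(im[:,:])
cv2.imwrite('pics/c1.png',cv2.resize(np.vstack(out),(417,600)) if 0 else out[0]);cv2.imwrite('pics/c2.png',out[1])
E
```

```text
lower side [([226.0, 184.0], 0.8, 2509)]
lower top []
tray side [([279.0, 235.0], 0.74, 3766)]
tray top [([329.0, 226.0], 0.66, 6040)]
clip side [([371.0, 316.0], 0.75, 163), ([219.0, 312.0], 0.67, 335)]
clip top [([392.0, 222.0], 0.67, 247), ([399.0, 267.0], 0.66, 272), ([370.0, 173.0], 0.66, 30), ([348.0, 305.0], 0.51, 264)]
[552.53310478 211.12649537   0.        ] [ 514.71201662 -204.58805533  144.        ]Traceback (most recent call last):
  File "<stdin>", line 12, in <module>
IndexError: list index out of range
```

```bash
cat > m1.py <<'E'
from fit import *
import pickle
M={};F={}
for k in range(6):
    G={n:grab(n) for n in('side','top')}
    F=F or G
    for t in('lower','tray'):
        for n in F:
            if (t,n) not in M:
                r=env.trace(n,t)
                if r and r[0]['confidence']>.45: M[t,n]=r[0]['pixels'].astype(np.float32); print(t,n,r[0]['uv'],r[0]['confidence'],M[t,n].sum())
    if len(M)==4: break
def ff(t,parts,p0,sl):
    D={n:M[t,n] for n in F if (t,n) in M}
    p,e=fit(F,D,parts,p0,sl);print(t,p.round(1),round(e,3))
    for n in D:
        q=fit(F,{n:D[n]},parts,p,sl);print('  ',n,q[0].round(1),round(q[1],3))
    return p
pl=ff('lower',LOW,[552,211,-15],False)
pt=ff('tray',TRAY,[485,-204,0],True)
pts={'pin_hole':(0,-120,50),'tray_bar':(0,0,63),'tray_ear':(0,-120,37),'clip':(0,-162,50)}
uv={('pin_hole','side'):(316.6,253.9),('pin_hole','top'):(380.9,223.1),('tray_bar','side'):(289.6,221.9),('tray_bar','top'):(332.3,214.3),('tray_ear','side'):(315,260.4),('tray_ear','top'):(380.2,228.4),('clip','side'):(326.1,268.3),('clip','top'):(398.6,225)}
def res(p):
    Rm,t=pose(p,True);return np.concatenate([proj(F[n],Rm@np.array(pts[k],float)+t)[0]-u for (k,n),u in uv.items()])
s=least_squares(res,pt,loss='soft_l1');print('pts',s.x.round(1),res(s.x).reshape(-1,2).round(1).tolist())
Rm,t=pose(pt,True)
for k in pts: print(k,tri(F['side'],uv[k,'side'],F['top'],uv[k,'top'])[0].round(1),(Rm@np.array(pts[k],float)+t).round(1))
pickle.dump((pl,pt),open('p.pkl','wb'))
out=[];a=np.linspace(0,2*np.pi,40)
Rl,tl=pose(pl,False)
def wire(im,f,p,Rm,t,o,s,col=(0,0,255)):
    q=((proj(f,p@Rm.T+t)-o+.5)*s).astype(int)
    for i in range(8):
        for j in(1,2,4):
            if not i&j: cv2.line(im,tuple(map(int,q[i])),tuple(map(int,q[i|j])),col,1)
for n,o,ol in(('top',(270,175),(100,150)),('side',(225,190),(180,145))):
    im0=cv2.cvtColor(F[n]['frame'],cv2.COLOR_RGB2BGR)
    c=lambda o,w,h,s:cv2.resize(im0[o[1]:o[1]+h,o[0]:o[0]+w],None,fx=s,fy=s,interpolation=cv2.INTER_CUBIC)
    im=c(o,150,100,3)
    for p in TRAY[:2]: wire(im,F[n],p,Rm,t,o,3)
    cc=np.c_[0*a,-162+14*np.cos(a),50+14*np.sin(a)]
    cv2.polylines(im,[((proj(F[n],cc@Rm.T+t)-o+.5)*3).astype(np.int32)],True,(0,255,0),1)
    il=c(ol,115,100,3);wire(il,F[n],LOW[0],Rl,tl,ol,3)
    out.append(np.hstack([im,il]))
cv2.imwrite('pics/c1.png',np.vstack(out))
E
python3 m1.py
```

```text
lower side [223.5, 181.2] 0.92 2552.0
lower top [159.1, 202.4] 0.67 5215.0
tray side [276.7, 236.2] 0.58 3886.0
tray top [328.5, 226.1] 0.6 6154.0
lower [552.1 216.4 -16.4] 0.077
   side [553.8 220.  -16.2] 0.043
   top [552.  215.4 -16.4] 0.02
tray [ 485.9 -198.2   -3.8] 0.202
   side [ 486.2 -196.3   -4.2] 0.124
   top [ 486.  -198.6   -3.8] 0.074
pts [ 487.1 -198.5   -5.6] [[-0.9, 1.2], [0.7, 0.0], [1.7, -0.4], [-2.4, 0.7], [-1.9, -0.0], [0.1, -2.5], [0.3, -1.9], [1.4, 0.0]]
pin_hole [ 497.6 -318.8  121.9] [ 499.  -319.4  120.3]
tray_bar [ 511.5 -204.3  134.2] [ 512.5 -200.   132.1]
tray_ear [ 488.9 -321.2  109.7] [ 493.5 -319.   108.5]
clip [ 493.1 -360.2  114.3] [ 496.2 -361.3  120.3]
```

View pics/c1.png

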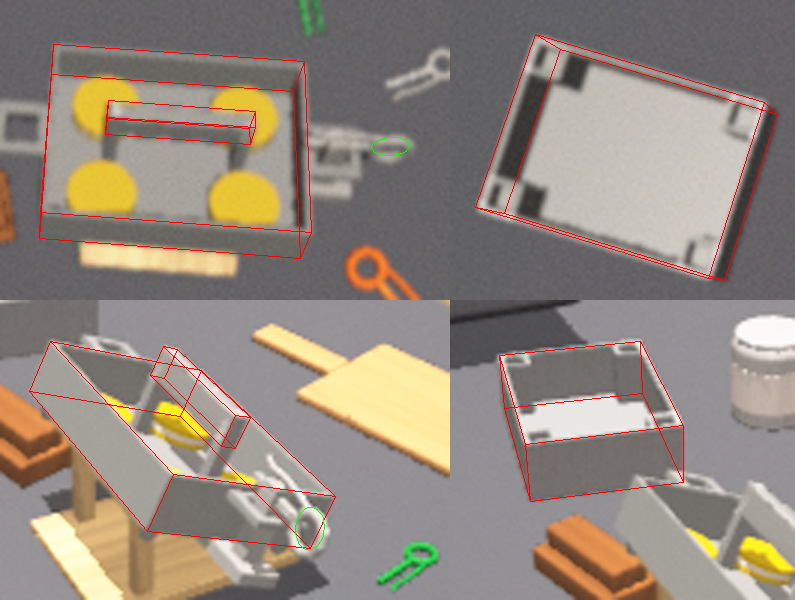

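Both overlays match. The top crop shows the larger grey clip's loop at about (400,224) in full-image pixels, in the rack's pin, and the green ring of the model lies on it. Moving now, twist first.

```bash
cat > go.py <<'E'
# usage: go.py gx gy gz yaw  (grasp-point world target, yaw of tool) -> remaining travel in tool axes (after twist) and twist
import sys;from h import *
g=np.array(list(map(float,sys.argv[1:4])));yaw=float(sys.argv[4]);s=env.state()
cy=s['ee_rot'][2];tw=-((yaw-cy+180)%360-180)
d=g+[0,0,172]-s['ee_pos'];Rm=R.from_euler('xyz',[180,0,yaw],degrees=True).as_matrix()
print('t',round(s['time_s'],2),'grasp',(s['ee_pos']-[0,0,172]).round(1),'yaw',round(cy,1),'twist rad',round(np.radians(tw),4),'travel m',(Rm.T@d/1000).round(4),'F',s['force'].round(1),'w',round(s['gripper_width'],1))
E
w='python3 -m handwheel'
$w '[{"gripper":50,"travel":[0,0,0],"twist":0.12},{"gripper":50,"travel":[0,0,0],"twist":0.12},{"gripper":50,"travel":[0,0,0],"twist":0.12},{"gripper":50,"travel":[0,0,0],"twist":0.12},{"gripper":50,"travel":[0,0,0],"twist":0.12}]' 12
$w '[{"gripper":50,"travel":[0,0,0],"twist":0.12},{"gripper":50,"travel":[0,0,0],"twist":0.12},{"gripper":50,"travel":[0,0,0],"twist":0.12},{"gripper":50,"travel":[0,0,0],"twist":0.12},{"gripper":50,"travel":[0,0,0],"twist":0.12}]' >/dev/null
$w '[{"gripper":50,"travel":[0,0,0],"twist":0.05}]' >/dev/null
python3 go.py 496 -360.5 122 86.2
```

```text
time_s: 2.52
ee_pos: [216.4, 532.7, 404.8]
ee_rot: [180.0, -0.0, 123.2]
force: [-0.3, 0.4, -0.5]
gripper_width: 60.5
t 3.02 grasp [216.4 532.7 232.8] yaw 86.0 twist rad -0.0035 travel m [-0.8727  0.3382  0.1108] F [-0.5  0.   0.2] w 45.6
```

```bash
w='python3 -m handwheel'
for i in 1 2 3 4; do $w '[{"gripper":50,"travel":[-0.0364,0.0141,0],"twist":0},{"gripper":50,"travel":[-0.0364,0.0141,0],"twist":0},{"gripper":50,"travel":[-0.0364,0.0141,0],"twist":0},{"gripper":50,"travel":[-0.0364,0.0141,0],"twist":0},{"gripper":50,"travel":[-0.0364,0.0141,0],"twist":0}]' >/dev/null; done
$w '[{"gripper":50,"travel":[-0.0364,0.0141,0],"twist":0},{"gripper":50,"travel":[-0.0364,0.0141,0],"twist":0},{"gripper":50,"travel":[-0.02,0.008,0],"twist":0},{"gripper":50,"travel":[0,0,0],"twist":0},{"gripper":50,"travel":[0,0,0],"twist":0}]' >/dev/null
python3 go.py 496 -360.5 122 86.2
```

```text
t 5.1 grasp [ 480.6 -308.   232.1] yaw 86.2 twist rad -0.0005 travel m [-0.0514  0.0188  0.1101] F [-0.4  1.2 -0.2] w 45.7
```

```bash
w='python3 -m handwheel'
$w '[{"gripper":50,"travel":[-0.03,0.011,0],"twist":0},{"gripper":50,"travel":[-0.0214,0.0078,0],"twist":0},{"gripper":50,"travel":[0,0,0.025],"twist":0},{"gripper":50,"travel":[0,0,0.025],"twist":0},{"gripper":50,"travel":[0,0,0.025],"twist":0}]' >/dev/null
$w '[{"gripper":50,"travel":[0,0,0.02],"twist":0},{"gripper":50,"travel":[0,0,0.015],"twist":0},{"gripper":50,"travel":[0,0,0],"twist":0},{"gripper":50,"travel":[0,0,0],"twist":0}]'
python3 go.py 496 -360.5 122 86.2
python3 - <<'E'
from h import *
o=[]
for n,(x,y) in(('side',(270,210)),('top',(340,165))):
    f=grab(n);im=cv2.cvtColor(f['frame'],cv2.COLOR_RGB2BGR)[y:y+100,x:x+100]
    o.append(cv2.resize(im,(400,400),interpolation=cv2.INTER_CUBIC))
cv2.imwrite('pics/g1.png',np.hstack(o))
E
```

```text
time_s: 5.85
ee_pos: [495.9, -358.3, 294.7]
ee_rot: [-179.9, -0.1, 86.3]
force: [-0.4, -0.1, -0.3]
gripper_width: 45.2
t 5.85 grasp [ 495.9 -358.3  122.7] yaw 86.3 twist rad 0.0024 travel m [-0.0021  0.0002  0.0007] F [-0.4 -0.1 -0.3] w 45.2
```

View pics/g1.png

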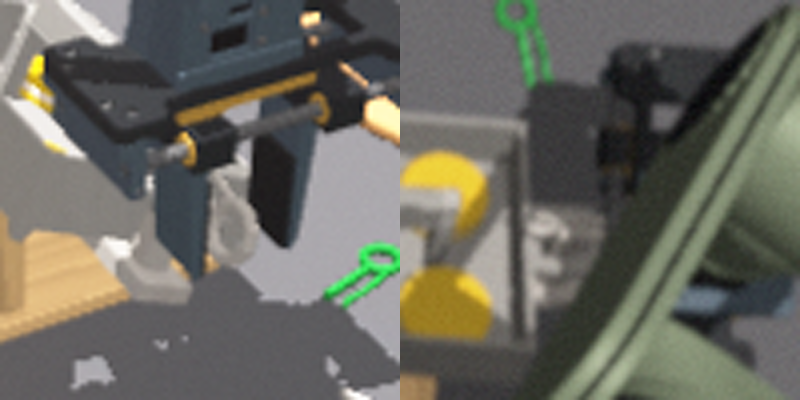

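The ring stands between the open fingers (left crop, about (235,225)). Closing, then pulling along −y.

```bash
w='python3 -m handwheel'
$w '[{"gripper":50,"travel":[-0.002,0,0],"twist":0},{"gripper":0,"travel":[0,0,0],"twist":0},{"gripper":0,"travel":[0,0,0],"twist":0},{"gripper":0,"travel":[0,0,0],"twist":0},{"gripper":0,"travel":[0,0,0],"twist":0}]' 12
$w '[{"gripper":0,"travel":[0,0,0],"twist":0},{"gripper":0,"travel":[0,0,0],"twist":0},{"gripper":0,"travel":[0,0,0],"twist":0},{"gripper":0,"travel":[-0.003,0,0],"twist":0},{"gripper":0,"travel":[-0.004,0,0],"twist":0}]'
$w '[{"gripper":0,"travel":[-0.006,0,0],"twist":0},{"gripper":0,"travel":[-0.008,0,0],"twist":0},{"gripper":0,"travel":[-0.008,0,0],"twist":0},{"gripper":0,"travel":[-0.008,0,0],"twist":0},{"gripper":0,"travel":[-0.008,0,0],"twist":0}]'
```

```text
time_s: 6.37
ee_pos: [495.9, -361.5, 295.0]
ee_rot: [180.0, 0.0, 86.3]
force: [0.0, 0.3, 0.0]
gripper_width: 21.6
time_s: 6.78
ee_pos: [494.5, -365.0, 293.4]
ee_rot: [-179.7, -0.8, 86.2]
force: [-2.2, 16.3, 2.5]
gripper_width: 7.6
time_s: 7.2
ee_pos: [492.7, -402.7, 293.0]
ee_rot: [-179.7, -0.7, 86.2]
force: [-1.4, 8.7, 0.4]
gripper_width: 7.7
```

```bash
w='python3 -m handwheel'
$w '[{"gripper":0,"travel":[-0.008,0,0],"twist":0},{"gripper":0,"travel":[-0.008,0,0],"twist":0},{"gripper":0,"travel":[-0.008,0,0],"twist":0},{"gripper":0,"travel":[-0.008,0,0],"twist":0},{"gripper":0,"travel":[-0.004,0,0],"twist":0}]'
python3 - <<'E'
from h import *
o=[]
for n,(x,y) in(('side',(250,210)),('top',(340,165))):
    f=grab(n);im=cv2.cvtColor(f['frame'],cv2.COLOR_RGB2BGR)[y:y+120,x:x+120]
    o.append(cv2.resize(im,(400,400),interpolation=cv2.INTER_CUBIC))
cv2.imwrite('pics/g2.png',np.hstack(o))
E
```

```text
time_s: 7.62
ee_pos: [490.6, -443.8, 294.9]
ee_rot: [179.9, 0.1, 86.2]
force: [-0.2, -0.6, -0.3]
gripper_width: 7.7
```

View pics/g2.png

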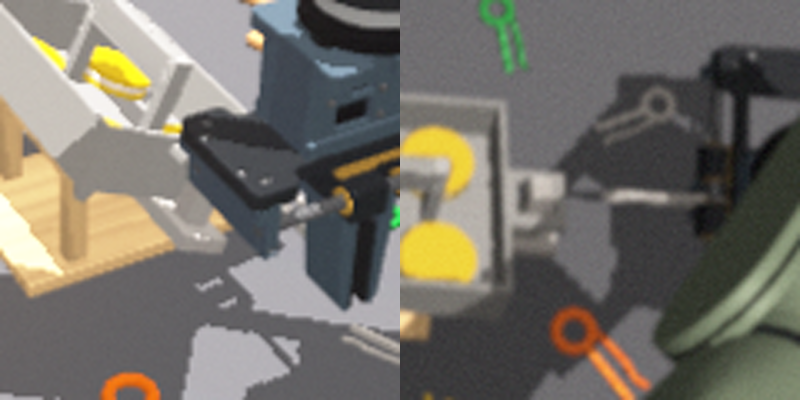

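Clip is out: in the top crop its leg runs from (715,200) to (610,195), clear of the pin at (545,190). Lifting and carrying it to the lower tray.

```bash
w='python3 -m handwheel'
$w '[{"gripper":0,"travel":[0,0,-0.02],"twist":0},{"gripper":0,"travel":[0,0,-0.03],"twist":0},{"gripper":0,"travel":[0,0,-0.03],"twist":0},{"gripper":0,"travel":[0,0,-0.03],"twist":0},{"gripper":0,"travel":[0,0,0],"twist":0}]' 25
for i in 1 2 3; do $w '[{"gripper":0,"travel":[0.035,0.0006,0],"twist":0},{"gripper":0,"travel":[0.035,0.0006,0],"twist":0},{"gripper":0,"travel":[0.035,0.0006,0],"twist":0},{"gripper":0,"travel":[0.035,0.0006,0],"twist":0},{"gripper":0,"travel":[0.035,0.0006,0],"twist":0}]' >/dev/null; done
$w '[{"gripper":0,"travel":[0.03,0,0],"twist":0},{"gripper":0,"travel":[0,0,0],"twist":0.11},{"gripper":0,"travel":[0,0,0],"twist":0.11},{"gripper":0,"travel":[0,0,0],"twist":0},{"gripper":0,"travel":[0,0,0],"twist":0}]' >/dev/null
python3 go.py 545 193 60 73.6
```

```text
time_s: 8.13
ee_pos: [491.2, -442.7, 412.1]
ee_rot: [179.4, 0.4, 86.3]
force: [-0.2, -0.7, 0.5]
gripper_width: 7.5
t 9.8 grasp [535.4 111.1 232.5] yaw 73.8 twist rad 0.0043 travel m [ 0.0813 -0.0139  0.1725] F [-0.1 -0.1 -1.2] w 7.4
```

```bash
w='python3 -m handwheel'
$w '[{"gripper":0,"travel":[0.03,-0.005,0],"twist":0},{"gripper":0,"travel":[0.03,-0.005,0],"twist":0},{"gripper":0,"travel":[0.0213,-0.0039,0],"twist":0},{"gripper":0,"travel":[0,0,0],"twist":0},{"gripper":0,"travel":[0,0,0.03],"twist":0}]' >/dev/null
$w '[{"gripper":0,"travel":[0,0,0.03],"twist":0},{"gripper":0,"travel":[0,0,0.03],"twist":0},{"gripper":0,"travel":[0,0,0.02],"twist":0},{"gripper":0,"travel":[0,0,0],"twist":0},{"gripper":0,"travel":[0,0,0],"twist":0}]' >/dev/null
python3 go.py 545 193 28 73.6
python3 - <<'E'
from h import *
o=[]
for n,(x,y) in(('side',(160,80)),('top',(100,130))):
    f=grab(n);im=cv2.cvtColor(f['frame'],cv2.COLOR_RGB2BGR)[y:y+130,x:x+130]
    o.append(cv2.resize(im,(400,400),interpolation=cv2.INTER_CUBIC))
cv2.imwrite('pics/g3.png',np.hstack(o))
E
```

```text
t 10.63 grasp [545.1 192.1 122.2] yaw 73.7 twist rad 0.0016 travel m [ 0.0008 -0.0004  0.0942] F [0.6 0.2 0.4] w 7.4
```

View pics/g3.png

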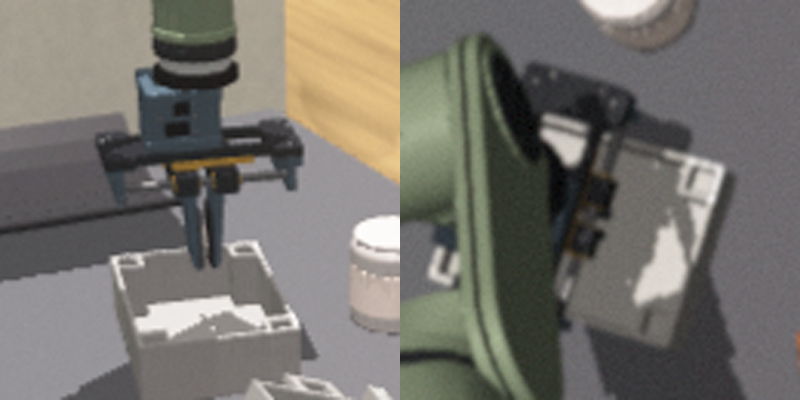

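Fingers are centred over the lower tray's mouth (side crop about (208,265)); the clip's leg is hidden behind them. Lowering and releasing.

```bash
w='python3 -m handwheel'
$w '[{"gripper":0,"travel":[0,0,0.03],"twist":0},{"gripper":0,"travel":[0,0,0.025],"twist":0},{"gripper":0,"travel":[0,0,0.015],"twist":0},{"gripper":0,"travel":[0,0,0.01],"twist":0},{"gripper":0,"travel":[0,0,0],"twist":0}]'
$w '[{"gripper":0,"travel":[0,0,0.006],"twist":0},{"gripper":0,"travel":[0,0,0.005],"twist":0},{"gripper":0,"travel":[0,0,0.003],"twist":0},{"gripper":0,"travel":[0,0,0],"twist":0}]'
$w '[{"gripper":40,"travel":[0,0,0],"twist":0},{"gripper":40,"travel":[0,0,0],"twist":0},{"gripper":40,"travel":[0,0,0],"twist":0},{"gripper":40,"travel":[0,0,0],"twist":0},{"gripper":40,"travel":[0,0,0],"twist":0}]'
$w '[{"gripper":40,"travel":[0,0,-0.02],"twist":0},{"gripper":40,"travel":[0,0,-0.035],"twist":0},{"gripper":40,"travel":[0,0,-0.035],"twist":0},{"gripper":40,"travel":[0,0,-0.035],"twist":0},{"gripper":40,"travel":[0,0,-0.035],"twist":0}]'
$w '[{"gripper":40,"travel":[-0.03,0,-0.035],"twist":0},{"gripper":40,"travel":[-0.03,0,-0.03],"twist":0},{"gripper":40,"travel":[-0.03,0,0],"twist":0},{"gripper":40,"travel":[-0.03,0,0],"twist":0},{"gripper":40,"travel":[-0.03,0,0],"twist":0}]'
```

```text
time_s: 11.15
ee_pos: [545.2, 192.7, 214.3]
ee_rot: [-180.0, 0.0, 73.7]
force: [0.4, -0.3, -0.9]
gripper_width: 7.0
time_s: 11.48
ee_pos: [545.2, 192.8, 200.8]
ee_rot: [180.0, -0.0, 73.7]
force: [-0.4, 0.1, -0.6]
gripper_width: 7.6
time_s: 11.9
ee_pos: [545.2, 192.9, 201.0]
ee_rot: [180.0, -0.0, 73.7]
force: [-1.3, -0.4, -0.2]
gripper_width: 35.8
time_s: 12.32
ee_pos: [544.8, 192.7, 362.5]
ee_rot: [-180.0, -0.0, 73.7]
force: [0.1, 0.6, -0.4]
gripper_width: 36.5
time_s: 12.73
ee_pos: [503.2, 51.0, 422.7]
ee_rot: [179.9, -0.0, 73.7]
force: [0.7, -0.6, 0.4]
gripper_width: 36.6
```

```bash
w='python3 -m handwheel'
$w '[{"gripper":65,"travel":[0,0,0],"twist":-0.11},{"gripper":65,"travel":[0,0,0],"twist":-0.108},{"gripper":65,"travel":[-0.036,0,0],"twist":0},{"gripper":65,"travel":[-0.036,0,0],"twist":0},{"gripper":65,"travel":[-0.036,0,0],"twist":0}]' >/dev/null
$w '[{"gripper":65,"travel":[-0.036,0,0],"twist":0},{"gripper":65,"travel":[-0.036,0,0],"twist":0},{"gripper":65,"travel":[-0.036,0,0],"twist":0},{"gripper":65,"travel":[0,0,0],"twist":0},{"gripper":65,"travel":[0,0,0],"twist":0}]' >/dev/null
python3 go.py 512.3 -200.5 135 86.2
python3 - <<'E'
from h import *
o=[]
for n,(x,y) in(('side',(160,120)),('top',(100,145))):
    f=grab(n);im=cv2.cvtColor(f['frame'],cv2.COLOR_RGB2BGR)[y:y+110,x:x+110]
    o.append(cv2.resize(im,(400,400),interpolation=cv2.INTER_CUBIC))
    for t in('lower','lower_rim','tray_bar','tray_ear'): print(n,t,[(np.round(x['uv'],1).tolist(),round(x['confidence'],2)) for x in env.pinpoint(n,t)[:2]])
cv2.imwrite('pics/g4.png',np.hstack(o))
E
```

```text
t 13.57 grasp [ 489.2 -164.8  249.7] yaw 86.0 twist rad -0.0043 travel m [-0.0341  0.0255  0.1147] F [ 0.   1.1 -0.2] w 59.3
side lower [([222.2, 192.5], 0.81)]
side lower_rim [([224.5, 173.2], 0.95)]
side tray_bar [([290.9, 221.9], 0.61)]
side tray_ear [([316.4, 260.7], 0.93), ([287.5, 180.0], 0.64)]
top lower [([163.3, 203.9], 0.98)]
top lower_rim [([178.7, 131.0], 0.63), ([156.2, 200.3], 0.57)]
top tray_bar [([158.3, 201.5], 0.68)]
top tray_ear [([380.5, 225.8], 0.56)]
```

View pics/g4.png

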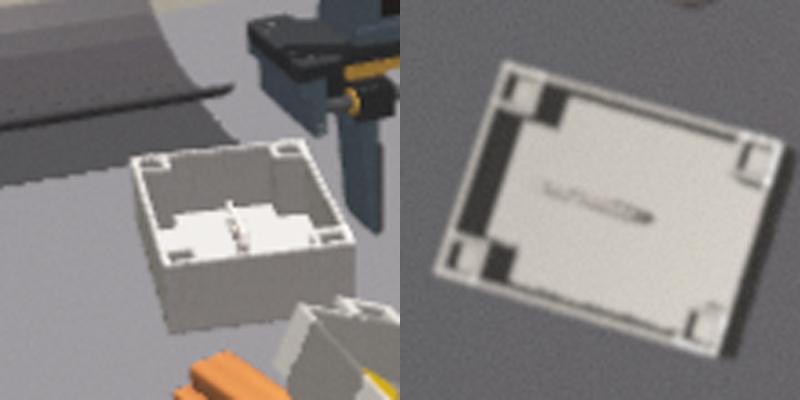

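The clip lies inside the lower tray near its middle (top crop (600,210)), standing on edge but well below the rim. Now the bar.

```bash
w='python3 -m handwheel'
$w '[{"gripper":65,"travel":[-0.02,0.015,0],"twist":0},{"gripper":65,"travel":[-0.0141,0.0105,0],"twist":0},{"gripper":65,"travel":[0,0,0],"twist":0},{"gripper":65,"travel":[0,0,0.025],"twist":0},{"gripper":65,"travel":[0,0,0.025],"twist":0}]' >/dev/null
$w '[{"gripper":65,"travel":[0,0,0.025],"twist":0},{"gripper":65,"travel":[0,0,0.02],"twist":0},{"gripper":65,"travel":[0,0,0.0145],"twist":0},{"gripper":65,"travel":[0,0,0.004],"twist":0},{"gripper":65,"travel":[0,0,0],"twist":0}]'
python3 go.py 512.3 -200.5 135 86.2
python3 - <<'E'
from h import *
o=[]
for n,(x,y) in(('side',(230,170)),('top',(280,170))):
    f=grab(n);im=cv2.cvtColor(f['frame'],cv2.COLOR_RGB2BGR)[y:y+110,x:x+110]
    o.append(cv2.resize(im,(400,400),interpolation=cv2.INTER_CUBIC))
cv2.imwrite('pics/g5.png',np.hstack(o))
E
```

```text
time_s: 14.9
ee_pos: [512.2, -198.5, 307.3]
ee_rot: [-179.8, -0.1, 86.2]
force: [-0.5, -0.8, 0.3]
gripper_width: 59.7
t 14.9 grasp [ 512.2 -198.5  135.3] yaw 86.2 twist rad -0.0004 travel m [-0.002   0.0002  0.0003] F [-0.5 -0.8  0.3] w 59.7
```

View pics/g5.png

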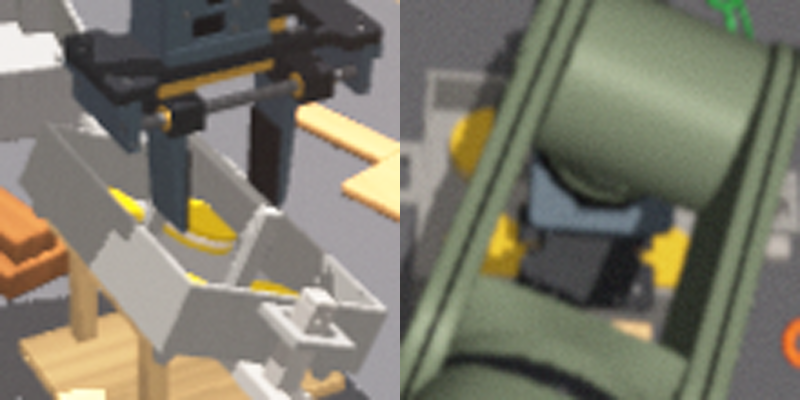

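The fingers straddle the bar (side crop, about (215,190)), and the pin at (315,300) is free. Closing lightly, then a slow lift.

```bash
w='python3 -m handwheel'
$w '[{"gripper":0,"travel":[0,0,0],"twist":0},{"gripper":0,"travel":[0,0,0],"twist":0},{"gripper":0,"travel":[0,0,0],"twist":0},{"gripper":0,"travel":[0,0,0],"twist":0},{"gripper":0,"travel":[0,0,0],"twist":0}]' 15
$w '[{"gripper":0,"travel":[0,0,0],"twist":0},{"gripper":0,"travel":[0,0,0],"twist":0},{"gripper":0,"travel":[0,0,0],"twist":0}]'
$w '[{"gripper":0,"travel":[0,0,-0.003],"twist":0},{"gripper":0,"travel":[0,0,-0.003],"twist":0},{"gripper":0,"travel":[0,0,-0.003],"twist":0}]'
$w '[{"gripper":0,"travel":[0,0,-0.003],"twist":0},{"gripper":0,"travel":[0,0,-0.003],"twist":0},{"gripper":0,"travel":[0,0,-0.003],"twist":0}]'
```

```text
time_s: 15.42
ee_pos: [512.7, -199.1, 308.7]
ee_rot: [180.0, 0.0, 86.2]
force: [0.2, -0.1, -0.2]
gripper_width: 28.8
time_s: 15.67
ee_pos: [512.3, -198.9, 308.4]
ee_rot: [-179.9, -0.0, 86.2]
force: [-2.0, 0.6, 3.9]
gripper_width: 22.3
time_s: 15.92
ee_pos: [512.0, -198.9, 316.2]
ee_rot: [-179.8, -0.1, 86.2]
force: [-2.7, 0.9, -7.2]
gripper_width: 21.6
time_s: 16.17
ee_pos: [513.1, -199.2, 327.0]
ee_rot: [179.9, 0.0, 86.2]
force: [-0.4, 0.9, -3.7]
gripper_width: 18.2
```

Works as planned: the tray levels as it rises. Continuing up.

```bash
w='python3 -m handwheel'
$w '[{"gripper":0,"travel":[0,0,-0.004],"twist":0},{"gripper":0,"travel":[0,0,-0.004],"twist":0},{"gripper":0,"travel":[0,0,-0.004],"twist":0},{"gripper":0,"travel":[0,0,-0.004],"twist":0}]'
$w '[{"gripper":0,"travel":[0,0,-0.004],"twist":0},{"gripper":0,"travel":[0,0,-0.004],"twist":0},{"gripper":0,"travel":[0,0,-0.004],"twist":0},{"gripper":0,"travel":[0,0,-0.004],"twist":0}]' 25
```

```text
time_s: 16.5
ee_pos: [512.8, -199.1, 342.8]
ee_rot: [179.9, 0.0, 86.2]
force: [0.8, -0.5, -6.7]
gripper_width: 14.1
time_s: 16.83
ee_pos: [512.6, -199.0, 358.5]
ee_rot: [-180.0, -0.0, 86.2]
force: [-0.4, -0.0, -5.8]
gripper_width: 14.0
```

```bash
w='python3 -m handwheel'
$w '[{"gripper":0,"travel":[0,0,-0.008],"twist":0},{"gripper":0,"travel":[0,0,-0.014],"twist":0},{"gripper":0,"travel":[0,0,-0.014],"twist":0},{"gripper":0,"travel":[0,0,-0.014],"twist":0},{"gripper":0,"travel":[0,0,-0.006],"twist":0}]' 45
$w '[{"gripper":0,"travel":[0.008,0.0006,0],"twist":0},{"gripper":0,"travel":[0.016,0.0006,0],"twist":0},{"gripper":0,"travel":[0.024,0.0006,0],"twist":0},{"gripper":0,"travel":[0.026,0.0006,0],"twist":0},{"gripper":0,"travel":[0.026,0.0006,0],"twist":0}]' >/dev/null
$w '[{"gripper":0,"travel":[0.026,0.0006,0],"twist":0},{"gripper":0,"travel":[0.026,0.0006,0],"twist":0},{"gripper":0,"travel":[0.026,0.0006,0],"twist":0},{"gripper":0,"travel":[0.026,0.0006,0],"twist":0},{"gripper":0,"travel":[0.026,0.0006,0],"twist":0}]' >/dev/null
$w '[{"gripper":0,"travel":[0.026,0.0006,0],"twist":0},{"gripper":0,"travel":[0.026,0.0006,0],"twist":0},{"gripper":0,"travel":[0.026,0.0006,0],"twist":0},{"gripper":0,"travel":[0.026,0.0006,0],"twist":0},{"gripper":0,"travel":[0.026,0.0006,0],"twist":0}]' 
$w '[{"gripper":0,"travel":[0.02,0.001,0],"twist":0.03},{"gripper":0,"travel":[0.01,0.001,0],"twist":0.06},{"gripper":0,"travel":[0,0,0],"twist":0.06},{"gripper":0,"travel":[0,0,0],"twist":0.05},{"gripper":0,"travel":[0,0,0],"twist":0.02}]' 
python3 go.py 552.3 217 240 73.6
```

```text
time_s: 17.25
ee_pos: [512.9, -199.2, 416.8]
ee_rot: [179.8, 0.1, 86.2]
force: [0.7, 0.5, -5.7]
gripper_width: 13.9
time_s: 18.5
ee_pos: [545.2, 161.3, 413.3]
ee_rot: [-179.9, 0.0, 86.2]
force: [0.3, -0.0, -7.7]
gripper_width: 13.5
time_s: 18.92
ee_pos: [549.5, 190.1, 413.1]
ee_rot: [-179.9, 0.1, 73.5]
force: [-0.0, -0.1, -7.1]
gripper_width: 13.6
t 18.92 grasp [549.5 190.1 241.1] yaw 73.5 twist rad -0.0015 travel m [ 0.0266 -0.0049  0.0011] F [-0.  -0.1 -7.1] w 13.6
```

```bash
w='python3 -m handwheel'
$w '[{"gripper":0,"travel":[0.01,-0.002,0.01],"twist":0},{"gripper":0,"travel":[0.01,-0.002,0.02],"twist":0},{"gripper":0,"travel":[0.0066,-0.0009,0.02],"twist":0},{"gripper":0,"travel":[0,0,0.01],"twist":0},{"gripper":0,"travel":[0,0,0],"twist":0}]' 
python3 go.py 552.3 217 130 73.6
cat > m2.py <<'E'
from fit import *
s=env.state();out=[]
F={n:grab(n) for n in('side','top')}
for n in F:
    for t in('tray','lower','tray_bar','lower_rim','tray_ear'):
        r=env.pinpoint(n,t);print(n,t,[(np.round(x['uv'],1).tolist(),round(x['confidence'],2)) for x in r[:2]])
g=s['ee_pos']-[0,0,172];Rm=R.from_euler('z',s['ee_rot'][2]-90,degrees=True).as_matrix()
Rl,tl=pose((552.3,217,-16.4),False)
LUG=[box(a-7,a+7,b-7,b+7,-14,0) for a in(-60,60) for b in(-85,85)]
def wire(im,f,p,Rm,t,o,s,col):
    q=((proj(f,p@Rm.T+t)-o+.5)*s).astype(int)
    for i in range(8):
        for j in(1,2,4):
            if not i&j: cv2.line(im,tuple(map(int,q[i])),tuple(map(int,q[i|j])),col,1)
t0=g-[0,0,67]
print('tray origin guess',t0.round(1))
for n,o in(('side',np.array((150,80))),('top',np.array((90,130)))):
    im=cv2.resize(cv2.cvtColor(F[n]['frame'],cv2.COLOR_RGB2BGR)[o[1]:o[1]+150,o[0]:o[0]+133],None,fx=3,fy=4 if 0 else 3,interpolation=cv2.INTER_CUBIC)
    for p in TRAY[:2]: wire(im,F[n],p,Rm,t0,o,3,(0,0,255))
    wire(im,F[n],LOW[0],Rl,tl,o,3,(0,255,0))
    out.append(im)
cv2.imwrite('pics/g6.png',np.hstack(out))
E
python3 m2.py
```

```text
time_s: 19.33
ee_pos: [551.9, 216.4, 350.6]
ee_rot: [-179.6, 0.3, 73.6]
force: [-0.9, 0.2, -6.7]
gripper_width: 14.0
t 19.33 grasp [551.9 216.4 178.6] yaw 73.6 twist rad 0.0005 travel m [0.0007 0.0002 0.0486] F [-0.9  0.2 -6.7] w 14.0
side tray [([223.3, 158.9], 0.89)]
side lower [([223.4, 190.3], 0.95)]
side tray_bar [([223.4, 142.1], 0.58)]
side lower_rim [([225.3, 174.4], 0.74)]
side tray_ear [([231.7, 162.7], 0.7)]
top tray [([150.6, 198.9], 0.61), ([253.7, 245.7], 0.34)]
top lower []
top tray_bar [([145.1, 193.2], 0.6)]
top lower_rim []
top tray_ear [([198.4, 212.4], 0.85), ([308.3, 117.5], 0.74)]
tray origin guess [551.9 216.4 111.6]
```

View pics/g6.png

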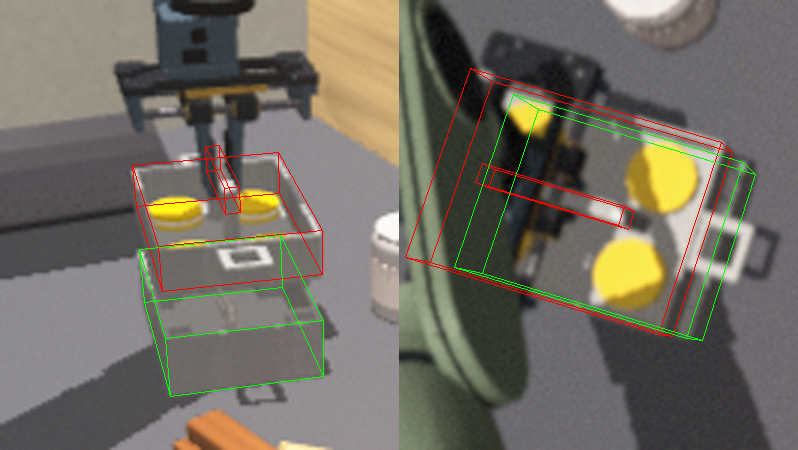

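Red (tray) and green (lower) wireframes lie close to the objects: the tray hovers nearly level above the lower tray. Quantifying the residual offset numerically.

```bash
cat > m3.py <<'E'
from fit import *
s=env.state();g=s['ee_pos']-[0,0,172];yw=s['ee_rot'][2]-90
ear=lambda sg:[box(-17,17,sg*100 if sg>0 else -137,137 if sg>0 else -100,34,40)]
TE=TRAY+ear(1)+ear(-1)
M={};F={}
D=[]
P={'tray':(0,0,0),'tray_bar':(0,0,63),'tray_ear':(0,-120,37)}
for k in range(4):
    F={n:grab(n) for n in('side','top')}
    for n in F:
        for t in P:
            r=env.pinpoint(n,t)
            if r and r[0]['confidence']>.5: D.append((t,n,r[0]['uv']))
    r=env.trace('side','tray')
    if r and r[0]['confidence']>.5: M.setdefault('s',[]).append(r[0]['pixels'].astype(np.float32))
    r=env.trace('top','tray')
    if r and r[0]['confidence']>.5: M.setdefault('t',[]).append(r[0]['pixels'].astype(np.float32))
def res(p):
    Rm=R.from_euler('z',p[3],degrees=True).as_matrix()
    return np.concatenate([proj(F[n],Rm@np.array(P[t],float)+p[:3])[0]-u for t,n,u in D]+[[(p[3]-yw)*.5]])
q=least_squares(res,[*(g-[0,0,67]),yw],loss='soft_l1').x
print('grasp',g.round(1),yw.round(1),'pts tray',q.round(1),'n',len(D))
r=res(q)[:-1].reshape(-1,2)
for n in F:
  for t in P: 
    k=[i for i in range(len(D)) if D[i][:2]==(t,n)]
    if k: print(t,n,r[k].mean(0).round(1))
# silhouette, side only: free x,y,z,yaw(with tilt fixed)
m=np.mean(M['s'],0)
def c(p):
    a=mask(F['side'],TE,R.from_euler('z',p[3],degrees=True).as_matrix(),p[:3])
    # gripper hides part of the bar: compare only below bar
    return 1-np.minimum(a,m).sum()/np.maximum(a,m).sum()
for z in(q[2],):
    s0=np.array(q)+np.vstack([np.zeros(4),np.diag([6,6,4,4])])
    o=minimize(c,q,method='Nelder-Mead',options=dict(initial_simplex=s0,xatol=.1,fatol=1e-5));print('sil side',o.x.round(1),o.fun)
E
python3 m3.py
```

```text
grasp [552.9 216.1 182.7] -16.5 pts tray [551.8 215.4 112.3 -15.4] n 24
tray side [-0.2  2.2]
tray_bar side [-0.1 -0.9]
tray_ear side [-1.  -0.7]
tray top [1.3 0.4]
tray_bar top [-1.2 -0.3]
tray_ear top [-0.2 -1.2]
sil side [552.1 213.1 112.7 -16.8] 0.07495898008346558
```

```bash
cat >> m3.py <<'E'
mt=np.mean(M['t'],0)
def c2(p,b=166):
    a=mask(F['top'],TE,R.from_euler('z',p[2],degrees=True).as_matrix(),np.array([p[0],p[1],112.5]))[:,b:];k=mt[:,b:]
    return 1-np.minimum(a,k).sum()/np.maximum(a,k).sum()
p0=np.array([q[0],q[1],yw])
for b in(166,172):
    o=minimize(c2,p0,args=(b,),method='Nelder-Mead',options=dict(initial_simplex=p0+np.vstack([np.zeros(3),np.diag([5,5,4])]),xatol=.1,fatol=1e-5));print('sil top',o.x.round(1),o.fun)
L=[('top',0,(163.3,203.9)),('top',0,(165.3,204.3)),('top',62,(156.2,200.3)),('top',62,(156.8,200.4)),('side',0,(222.2,192.5)),('side',0,(227.9,190.7)),('side',0,(223.4,190.3)),('side',62,(224.5,173.2)),('side',62,(223.1,173.2)),('side',62,(225.3,174.4))]
print('lower pts',least_squares(lambda p:np.concatenate([proj(F[n],[p[0],p[1],z])[0]-u for n,z,u in L]),[552,216],loss='soft_l1').x)
E
python3 m3.py
```

```text
grasp [552.9 216.2 182.4] -16.4 pts tray [553.  210.7 115.5 -16.1] n 23
tray side [ 1.2 -6.3]
tray_bar side [ 0.5 -1.5]
tray_ear side [-0.5  0.9]
tray top [0.2 0.8]
tray_bar top [-0.   0.5]
tray_ear top [-61.7  -4.1]
sil side [554.6 216.7 110.8 -16.2] 0.06332749128341675
sil top [552.7 214.8 -16.2] 0.09973466396331787
sil top [553.  214.9 -15.8] 0.12164795398712158
lower pts [552.20688118 217.04961289]
```

```bash
w='python3 -m handwheel'
$w '[{"gripper":0,"travel":[0.001,-0.0008,0.006],"twist":0},{"gripper":0,"travel":[0,0,0.008],"twist":0},{"gripper":0,"travel":[0,0,0.008],"twist":0},{"gripper":0,"travel":[0,0,0.006],"twist":0},{"gripper":0,"travel":[0,0,0],"twist":0}]'
$w '[{"gripper":0,"travel":[0,0,0.003],"twist":0},{"gripper":0,"travel":[0,0,0.003],"twist":0},{"gripper":0,"travel":[0,0,0.003],"twist":0}]'
$w '[{"gripper":0,"travel":[0,0,0.002],"twist":0},{"gripper":0,"travel":[0,0,0.002],"twist":0},{"gripper":0,"travel":[0,0,0],"twist":0}]'
```

```text
time_s: 24.35
ee_pos: [551.8, 217.2, 324.0]
ee_rot: [-179.8, 0.2, 73.6]
force: [-0.7, -0.5, -7.2]
gripper_width: 13.6
time_s: 24.6
ee_pos: [552.5, 217.4, 317.4]
ee_rot: [180.0, -0.0, 73.6]
force: [0.3, 0.5, -6.3]
gripper_width: 14.4
time_s: 24.85
ee_pos: [552.3, 217.3, 313.0]
ee_rot: [-180.0, 0.0, 73.6]
force: [0.0, 0.2, -6.7]
gripper_width: 13.8
```

```bash
w='python3 -m handwheel'
$w '[{"gripper":0,"travel":[0,0,0.002],"twist":0},{"gripper":0,"travel":[0,0,0.002],"twist":0}]'
$w '[{"gripper":0,"travel":[0,0,0.0015],"twist":0},{"gripper":0,"travel":[0,0,0.0015],"twist":0}]'
$w '[{"gripper":0,"travel":[0,0,0.001],"twist":0},{"gripper":0,"travel":[0,0,0.001],"twist":0},{"gripper":0,"travel":[0,0,0],"twist":0}]'
```

```text
time_s: 25.02
ee_pos: [552.5, 217.4, 309.5]
ee_rot: [180.0, -0.0, 73.6]
force: [-0.6, 0.0, -7.3]
gripper_width: 13.9
time_s: 25.18
ee_pos: [552.4, 217.3, 306.2]
ee_rot: [180.0, -0.0, 73.6]
force: [0.9, 1.4, -5.0]
gripper_width: 13.6
time_s: 25.43
ee_pos: [552.3, 217.3, 306.2]
ee_rot: [179.9, -0.0, 73.6]
force: [-3.6, -1.6, 5.1]
gripper_width: 13.6
```

Run:
```python
from h import *
f=grab('side');im=cv2.cvtColor(f['frame'],cv2.COLOR_RGB2BGR)[120:215,170:290]
cv2.imwrite('pics/g7.png',cv2.resize(im,None,fx=6,fy=6,interpolation=cv2.INTER_CUBIC))
```

```text
(no output)
```

View pics/g7.png

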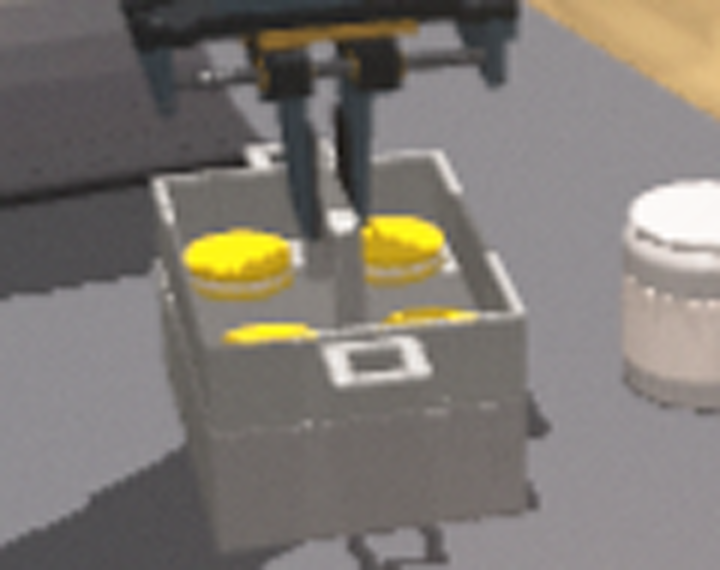

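The tray sits almost on the rim: only a sliver shows at (220–520, 415), with edges parallel. Pressing gently a little further to see whether it is home.

```bash
w='python3 -m handwheel'
$w '[{"gripper":0,"travel":[0,0,0.001],"twist":0},{"gripper":0,"travel":[0,0,0],"twist":0}]'
$w '[{"gripper":0,"travel":[0,0,0],"twist":0},{"gripper":0,"travel":[0,0,0],"twist":0}]' 10
python3 m3.py 2>&1 | grep -E 'sil|pts'
```

```text
time_s: 25.65
ee_pos: [552.2, 217.3, 306.2]
ee_rot: [179.9, -0.1, 73.6]
force: [-6.3, -1.9, 11.0]
gripper_width: 13.6
time_s: 25.82
ee_pos: [552.2, 217.3, 306.1]
ee_rot: [179.9, -0.1, 73.6]
force: [-4.9, -2.7, 9.6]
gripper_width: 13.7
grasp [552.2 217.3 134.1] -16.4 pts tray [549.8 214.9  65.7 -15.4] n 24
sil side [568.2 248.2  46.5 -16.1] 0.07584303617477417
sil top [545.6 207.2 -16.1] 0.10467731952667236
sil top [545.4 206.8 -16.1] 0.11625176668167114
lower pts [552.20688118 217.04961289]
```

```bash
w='python3 -m handwheel'
$w '[{"gripper":0,"travel":[-0.0005,-0.0008,0],"twist":0},{"gripper":0,"travel":[0,0,0],"twist":0},{"gripper":0,"travel":[0,0,0],"twist":0}]' 20
$w '[{"gripper":0,"travel":[-0.0005,-0.0008,0],"twist":0},{"gripper":0,"travel":[0,0,0],"twist":0},{"gripper":0,"travel":[0,0,0],"twist":0}]'
python3 - <<'E'
from fit import *
# seam check: side silhouette of union lower+tray: height of stack (tray z), lower fixed xy free
ear=[box(-17,17,-137,-100,34,40),box(-17,17,100,137,34,40)]
f=grab('side');g=env.trace('side','tray');l=env.trace('side','lower')
print([(x['uv'],round(x['confidence'],2),int(x['pixels'].sum())) for x in g[:2]+l[:2]])
for t in('tray','lower'):
    r=env.trace('side',t)[0]['pixels'];v,u=np.where(r)
    for c in(215,225,235,245): 
        k=v[u==c]; print(t,c,k.min(),k.max())
# predicted seam row at -y face for tray home
Rl,tl=pose((552,216,-16.4),False)
for xx in(-75,0,75):
    for z in(0,62,65,107): print(xx,z,proj(f,Rl@np.array([xx,-100,z])+tl).round(1))
E
```

```text
time_s: 28.07
ee_pos: [551.8, 217.2, 306.2]
ee_rot: [179.8, -0.1, 73.6]
force: [-2.5, -0.9, 9.2]
gripper_width: 13.9
time_s: 28.32
ee_pos: [551.4, 217.1, 306.1]
ee_rot: [179.7, -0.2, 73.6]
force: [-0.3, -0.2, 7.0]
gripper_width: 14.0
[([224.9, 165.5], 0.63, 2355), ([227.1, 168.6], 0.5, 2202)]
tray 215 144 190
tray 225 144 189
tray 235 146 188
tray 245 148 187
lower 215 145 190
lower 225 147 189
lower 235 147 188
lower 245 149 187
-75 0 [[206.3 211.7]]
-75 62 [[204.9 192.6]]
-75 65 [[204.8 191.7]]
-75 107 [[203.8 178.2]]
0 0 [[232.3 208.4]]
0 62 [[231.5 189.5]]
0 65 [[231.4 188.6]]
0 107 [[230.9 175.2]]
75 0 [[257.5 205.3]]
75 62 [[257.3 186.6]]
75 65 [[257.3 185.6]]
75 107 [[257.2 172.4]]
```

```bash
w='python3 -m handwheel'
$w '[{"gripper":0,"travel":[0,0,0],"twist":0},{"gripper":0,"travel":[0,0,0],"twist":0},{"gripper":0,"travel":[0,0,0],"twist":0}]' 3
$w '[{"gripper":20,"travel":[0,0,0],"twist":0},{"gripper":20,"travel":[0,0,0],"twist":0},{"gripper":30,"travel":[0,0,0],"twist":0},{"gripper":40,"travel":[0,0,0],"twist":0},{"gripper":50,"travel":[0,0,0],"twist":0}]'
$w '[{"gripper":50,"travel":[0,0,0],"twist":0},{"gripper":50,"travel":[0,0,-0.02],"twist":0},{"gripper":50,"travel":[0,0,-0.03],"twist":0},{"gripper":50,"travel":[0,0,-0.035],"twist":0},{"gripper":50,"travel":[0,0,-0.035],"twist":0}]'
$w '[{"gripper":50,"travel":[-0.035,0,-0.02],"twist":0},{"gripper":50,"travel":[-0.035,0,0],"twist":0},{"gripper":50,"travel":[-0.035,0,0],"twist":0},{"gripper":50,"travel":[-0.035,0,0],"twist":0},{"gripper":50,"travel":[-0.035,0,0],"twist":0}]'
$w '[{"gripper":50,"travel":[-0.035,0,-0.02],"twist":0},{"gripper":50,"travel":[-0.035,0,0],"twist":0},{"gripper":50,"travel":[-0.035,0,0],"twist":0},{"gripper":50,"travel":[0,0,0],"twist":0},{"gripper":50,"travel":[0,0,0],"twist":0}]'
python3 - <<'E'
from h import *
o=[]
for n,(x,y,w,h) in(('side',(180,130,90,90)),('top',(100,145,120,120))):
    f=grab(n,'end_'+n);im=cv2.cvtColor(f['frame'],cv2.COLOR_RGB2BGR)[y:y+h,x:x+w]
    o.append(cv2.resize(im,(400,400),interpolation=cv2.INTER_CUBIC))
cv2.imwrite('pics/g8.png',np.hstack(o))
E
```

```text
time_s: 28.82
ee_pos: [551.5, 217.1, 304.9]
ee_rot: [179.7, -0.2, 73.6]
force: [3.0, -0.5, 4.3]
gripper_width: 14.3
time_s: 29.23
ee_pos: [550.4, 216.8, 302.9]
ee_rot: [-179.9, 0.0, 73.6]
force: [0.2, 0.1, 0.8]
gripper_width: 35.4
time_s: 29.65
ee_pos: [550.3, 216.8, 424.1]
ee_rot: [-179.9, 0.1, 73.6]
force: [1.1, -0.2, -0.5]
gripper_width: 45.4
time_s: 30.07
ee_pos: [500.1, 47.7, 443.5]
ee_rot: [180.0, -0.0, 73.6]
force: [0.8, 0.4, -0.5]
gripper_width: 45.8
time_s: 30.48
ee_pos: [470.8, -53.0, 463.5]
ee_rot: [180.0, -0.0, 73.4]
force: [-0.1, 1.1, 0.1]
gripper_width: 45.4
```

View pics/g8.png

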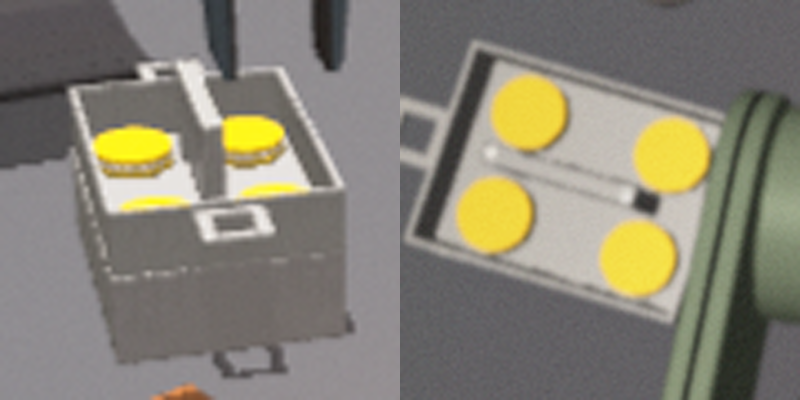

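The stack looks closed and level: the seam in the side crop is a thin line from (105,280) to (345,258), parallel to the rim. One numeric check of height and tilt.

```bash
cat > m4.py <<'E'
from fit import *
import sys
s=env.state()
ear=[box(-17,17,-137,-100,34,40),box(-17,17,100,137,34,40)]
f=grab('side');g=cv2.cvtColor(f['frame'],cv2.COLOR_RGB2GRAY).astype(float)
gray=cv2.resize(g,None,fx=4,fy=4,interpolation=cv2.INTER_CUBIC)
# joint fit of stack by silhouettes in the two views, then seam profile
F={'side':f,'top':grab('top')}
r=env.trace('side','lower');print([(x['confidence'],int(x['pixels'].sum())) for x in r[:2]])
for c in(210,218,226,242,250):
    col=g[:,c-1:c+2].mean(1);print(c,col[170:222].round().astype(int).tolist())
Rl,tl=pose((552,216.4,-16.4),False)
for c in(-60,-30,30,60):
    print([(z,proj(f,Rl@np.array([c,-100,z])+tl).round(1)[0].tolist()) for z in(0,62,107)])
E
python3 m4.py
```

```text
[(0.87, 1100)]
210 [213, 229, 229, 229, 231, 230, 230, 184, 120, 109, 110, 109, 109, 110, 110, 111, 111, 111, 111, 109, 111, 112, 131, 115, 107, 108, 107, 109, 108, 108, 108, 108, 108, 108, 108, 109, 110, 111, 110, 109, 109, 114, 136, 142, 142, 143, 144, 143, 142, 142, 142, 141]
218 [228, 228, 229, 229, 232, 227, 201, 127, 108, 110, 111, 111, 111, 112, 111, 111, 110, 111, 111, 112, 111, 138, 120, 109, 110, 110, 109, 109, 109, 110, 110, 109, 109, 110, 110, 109, 110, 109, 109, 108, 117, 139, 144, 142, 143, 142, 142, 147, 149, 106, 87, 90]
226 [115, 115, 114, 114, 126, 170, 133, 196, 216, 220, 224, 217, 216, 206, 142, 108, 108, 109, 107, 107, 114, 109, 107, 106, 106, 107, 107, 106, 108, 107, 108, 109, 109, 108, 109, 107, 108, 109, 110, 116, 135, 138, 143, 142, 143, 144, 144, 141, 127, 104, 99, 116]
242 [229, 233, 226, 223, 146, 110, 111, 109, 110, 110, 123, 140, 128, 112, 112, 110, 111, 109, 133, 118, 109, 109, 109, 109, 108, 107, 110, 110, 110, 111, 110, 110, 109, 109, 109, 109, 109, 114, 96, 89, 91, 90, 84, 82, 130, 144, 145, 146, 144, 144, 145, 145]
250 [116, 135, 197, 145, 109, 110, 109, 109, 111, 111, 111, 112, 111, 112, 111, 111, 110, 128, 115, 107, 110, 111, 110, 110, 109, 109, 110, 110, 111, 111, 110, 112, 112, 111, 114, 110, 122, 140, 143, 144, 144, 144, 144, 144, 144, 145, 144, 144, 143, 144, 145, 144]
[(0, [211.5, 211.0]), (62, [210.2, 191.9]), (107, [209.2, 177.5])]
[(0, [221.9, 209.7]), (62, [220.8, 190.7]), (107, [220.1, 176.4])]
[(0, [242.4, 207.1]), (62, [241.8, 188.3]), (107, [241.4, 174.0])]
[(0, [252.5, 205.8]), (62, [252.2, 187.1]), (107, [251.9, 172.9])]
```

Spans top→seam→base match a home stack within about 0.5 px (≈1–1.5 mm), equally in all columns. A pixel is 3 mm, so I'll touch the bar top at both ends with closed fingers; home means TCP z ≈ 329 on contact.

```bash
w='python3 -m handwheel'
$w '[{"gripper":0,"travel":[0.035,0,0],"twist":0},{"gripper":0,"travel":[0.035,0,0],"twist":0},{"gripper":0,"travel":[0.035,0,0],"twist":0},{"gripper":0,"travel":[0.035,0,0],"twist":0},{"gripper":0,"travel":[0.035,0,0],"twist":0}]' 10 >/dev/null
$w '[{"gripper":0,"travel":[0.035,0,0.02],"twist":0},{"gripper":0,"travel":[0.03,0,0.03],"twist":0},{"gripper":0,"travel":[0,0,0],"twist":0},{"gripper":0,"travel":[0,0,0],"twist":0},{"gripper":0,"travel":[0,0,0],"twist":0}]' >/dev/null
python3 go.py 541.6 181.4 163 73.6
```

```text
t 31.57 grasp [539.  178.6 242.1] yaw 73.7 twist rad 0.0009 travel m [0.0034 0.0017 0.0791] F [-0.1 -0.6  0.2] w 0.4
```

```bash
w='python3 -m handwheel'
$w '[{"gripper":0,"travel":[0.0034,0.0017,0.025],"twist":0},{"gripper":0,"travel":[0,0,0.025],"twist":0},{"gripper":0,"travel":[0,0,0.018],"twist":0},{"gripper":0,"travel":[0,0,0],"twist":0},{"gripper":0,"travel":[0,0,0],"twist":0}]'
$w '[{"gripper":0,"travel":[0,0,0.003],"twist":0},{"gripper":0,"travel":[0,0,0.003],"twist":0},{"gripper":0,"travel":[0,0,0],"twist":0},{"gripper":0,"travel":[0,0,0],"twist":0}]'
$w '[{"gripper":0,"travel":[0,0,0.0015],"twist":0},{"gripper":0,"travel":[0,0,0.0015],"twist":0},{"gripper":0,"travel":[0,0,0],"twist":0}]'
$w '[{"gripper":0,"travel":[0,0,0.0015],"twist":0},{"gripper":0,"travel":[0,0,0],"twist":0},{"gripper":0,"travel":[0,0,0],"twist":0}]'
```

```text
time_s: 31.98
ee_pos: [541.8, 179.9, 346.9]
ee_rot: [180.0, -0.0, 73.5]
force: [-0.1, 0.6, 0.8]
gripper_width: 0.7
time_s: 32.32
ee_pos: [541.8, 180.7, 340.7]
ee_rot: [179.9, -0.0, 73.6]
force: [0.3, 0.0, -0.5]
gripper_width: 0.6
time_s: 32.57
ee_pos: [541.6, 180.8, 336.7]
ee_rot: [-180.0, 0.0, 73.6]
force: [0.1, 0.1, 0.0]
gripper_width: 0.1
time_s: 32.82
ee_pos: [541.7, 180.8, 335.2]
ee_rot: [-180.0, 0.0, 73.6]
force: [-0.6, 0.7, -0.1]
gripper_width: 0.6
```

```bash
w='python3 -m handwheel'
$w '[{"gripper":0,"travel":[0,0,0.002],"twist":0},{"gripper":0,"travel":[0,0,0.0015],"twist":0},{"gripper":0,"travel":[0,0,0],"twist":0},{"gripper":0,"travel":[0,0,0],"twist":0}]'
$w '[{"gripper":0,"travel":[0,0,0.0015],"twist":0},{"gripper":0,"travel":[0,0,0],"twist":0},{"gripper":0,"travel":[0,0,0],"twist":0}]'
$w '[{"gripper":0,"travel":[0,0,0.001],"twist":0},{"gripper":0,"travel":[0,0,0],"twist":0},{"gripper":0,"travel":[0,0,0],"twist":0}]'
```

```text
time_s: 33.15
ee_pos: [541.7, 180.7, 331.7]
ee_rot: [-180.0, 0.0, 73.6]
force: [0.3, -0.3, -0.0]
gripper_width: 0.5
time_s: 33.4
ee_pos: [541.7, 180.7, 330.3]
ee_rot: [-180.0, -0.0, 73.6]
force: [0.6, 0.4, -0.4]
gripper_width: 0.6
time_s: 33.65
ee_pos: [541.6, 180.8, 329.3]
ee_rot: [-180.0, -0.0, 73.6]
force: [0.3, 0.1, 0.4]
gripper_width: 0.5
```

```bash
w='python3 -m handwheel'
$w '[{"gripper":0,"travel":[0,0,0.001],"twist":0},{"gripper":0,"travel":[0,0,0],"twist":0},{"gripper":0,"travel":[0,0,0],"twist":0}]'
$w '[{"gripper":0,"travel":[0,0,-0.01],"twist":0},{"gripper":0,"travel":[0.02,0,-0.005],"twist":0},{"gripper":0,"travel":[0.025,0,0],"twist":0},{"gripper":0,"travel":[0.025,0,0],"twist":0},{"gripper":0,"travel":[0,0,0],"twist":0}]'
$w '[{"gripper":0,"travel":[0,0,0.006],"twist":0},{"gripper":0,"travel":[0,0,0.005],"twist":0},{"gripper":0,"travel":[0,0,0],"twist":0},{"gripper":0,"travel":[0,0,0],"twist":0}]'
$w '[{"gripper":0,"travel":[0,0,0.001],"twist":0},{"gripper":0,"travel":[0,0,0.001],"twist":0},{"gripper":0,"travel":[0,0,0],"twist":0},{"gripper":0,"travel":[0,0,0],"twist":0}]'
$w '[{"gripper":0,"travel":[0,0,0.001],"twist":0},{"gripper":0,"travel":[0,0,0.001],"twist":0},{"gripper":0,"travel":[0,0,0],"twist":0},{"gripper":0,"travel":[0,0,0],"twist":0}]'
```

```text
time_s: 33.9
ee_pos: [541.7, 180.7, 329.1]
ee_rot: [180.0, -0.0, 73.6]
force: [-1.3, -0.7, 4.9]
gripper_width: 0.5
time_s: 34.32
ee_pos: [562.6, 251.2, 343.8]
ee_rot: [179.9, -0.2, 73.7]
force: [1.0, 0.1, 0.1]
gripper_width: 0.3
time_s: 34.65
ee_pos: [561.2, 247.0, 331.7]
ee_rot: [-179.9, 0.1, 73.5]
force: [0.1, -0.3, 0.6]
gripper_width: 0.5
time_s: 34.98
ee_pos: [561.5, 247.7, 330.5]
ee_rot: [180.0, -0.0, 73.5]
force: [0.6, 1.0, 0.3]
gripper_width: 0.7
time_s: 35.32
ee_pos: [561.5, 247.9, 329.1]
ee_rot: [180.0, -0.0, 73.6]
force: [-1.5, -0.6, 5.2]
gripper_width: 0.3
```

Both ends touch at 329.1 mm, so the tray is home and level. Retreating, a last check of the bystanders, then handing in.

```bash
w='python3 -m handwheel'
$w '[{"gripper":0,"travel":[0,0,-0.01],"twist":0},{"gripper":0,"travel":[0,0,-0.03],"twist":0},{"gripper":0,"travel":[0,0,-0.035],"twist":0},{"gripper":0,"travel":[0,0,-0.035],"twist":0},{"gripper":0,"travel":[0,0,0],"twist":0}]'
python3 - <<'E'
from h import *
a=cv2.imread('pics/top0.png').astype(int)
f=grab('top');b=cv2.cvtColor(f['frame'],cv2.COLOR_RGB2BGR).astype(int)
for n,(x0,y0,x1,y1) in dict(tin=(155,103,198,148),paddle=(233,85,347,148),block=(228,230,276,262)).items():
    print(n,'mean diff',np.abs(a-b)[y0:y1,x0:x1].mean().round(1))
env.grab_frame('side')
for t in('tin','paddle','sandblock'): print(t,[(np.round(x['uv'],1).tolist(),round(x['confidence'],2)) for x in env.pinpoint('side',t)[:1]])
env.job_done();print(env.state()['time_s'])
E
```

```text
time_s: 35.73
ee_pos: [562.2, 248.3, 446.7]
ee_rot: [179.4, -0.5, 73.6]
force: [-0.1, 0.8, 0.7]
gripper_width: 0.4
tin mean diff 6.8
paddle mean diff 6.9
block mean diff 6.3
tin [([288.1, 182.7], 0.68)]
paddle [([361.8, 223.3], 0.61)]
sandblock [([230.2, 239.4], 0.73)]
the job is handed in; nothing more can be done
the job is handed in; nothing more can be done
```

I pulled the larger grey clip out of the rack's pin and set it inside the lower tray. I then lifted the sanding tray off the rack and lowered it onto the lower tray. The job was handed in at about 36 s, with the arm clear of everything.

**Seating:** Light touches (about 5 N) on both ends of the carrying bar met it at TCP z 329.1 mm, against 329 expected. So the tray is fully home and level along its length. The side view shows the seam parallel to the rim across the tray, and its spacing matches a seated stack to within about 1.5 mm.

**Clip:** A picture before stacking showed it near the middle of the lower tray, standing on edge and well below the rim. I could not see it again once the tray was on.

**Bystanders:** The tin, mixing board and sanding block are within about 3.5 px of where they were first detected, which is detector noise. The other clips were not touched.

**Checks that disagreed:**
- Silhouette fits of the tray made while the gripper still covered it scattered by up to 30 mm. I did not use them and relied on contact force and touch instead.
- The lowering stopped with a side force of about 6 N. I shifted the tray about 1 mm to clear it.
- When the grip was eased, the gripper slid about 1 mm further down. I take this as the pads slipping on the bar, but a settling of about that much in the tray cannot be ruled out.

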